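# Find the rocking corner of the mixer's plate and press its shim flat

## Task

The plate on which the vortex mixer is to stand rocks at one corner. With a fingertip, press down on its corners (the black dots) until you find the one that sinks, then press down the blue-tipped shim lever hinged under that corner (it points from the corner towards the robot) until it lies flat, and leave the other three levers standing. Only touch and press: do not grip, lift or shift the plate, and leave the rack on it and the other things on the bench where they are.

Things in the scene. Friction and masses are not known exactly. Their poses are not given: they have to be found in the camera images.
- base: grey levelling base, a slab 245 (x) x 200 (y) x 6 mm fixed to the bench, reaching from x -150 to +95 mm; origin on the bench under the plate's centre. Four small stops reach up to 44 mm around the plate. Its yaw is the yaw of the whole fixture.
- plate: loose aluminium plate, 10 mm thick, 0.8 to 1.1 kg, lying level on the base's feet within its stops (2 mm play): a middle bar 176 (x) x 84 (y) mm with four ears at its corners, each 40 mm wide in x and reaching out to y +-96 mm. Origin at the centre of its underside, 36 mm above the bench; same axes as the base. Top face 46 mm above the bench.
- pad_1 (a point): near left corner of the plate: black dot 22 mm across on the top of that ear, at x -68, y +70, z +10 mm in the plate's frame, directly above the feet; press here. One of the four corners (any) gives: it starts to sink at about 4 N, reaches its stop 4 to 5 mm down at about 7 N, and springs back; the others hardly move (under 1 mm).
- pad_2 (a point): far left corner of the plate: black dot 22 mm across on the top of that ear, at x +68, y +70, z +10 mm in the plate's frame, directly above the feet; press here. Behaves as told at pad_1.
- pad_3 (a point): far right corner of the plate: black dot 22 mm across on the top of that ear, at x +68, y -70, z +10 mm in the plate's frame, directly above the feet; press here. Behaves as told at pad_1.
- pad_4 (a point): near right corner of the plate: black dot 22 mm across on the top of that ear, at x -68, y -70, z +10 mm in the plate's frame, directly above the feet; press here. Behaves as told at pad_1.
- tab_1 (a point): point fixed to the base: top middle of the blue pad of the near left corner's (pad_1's) shim lever while fully up, 57 mm above the bench. Every lever's hinge runs parallel to the base's y, 12 mm on the -x side of its ear's dot and 14 mm above the bench; its arm, 62 mm long, 22 wide, 4 thick, points to -x away from its ear, 0.83 to 0.95 rad above level at the start.
- tab_2 (a point): point fixed to the base: top middle of the blue pad of the far left corner's (pad_2's) shim lever while fully up, 57 mm above the bench. On every lever the blue pad, 22 x 24 mm, is centred 50 mm from the hinge. Push the arm straight down 35 to 50 mm from the hinge until it is level (arm top 16 mm, pad top 18 mm above the bench): about 2 N, then a hard stop.
- tab_3 (a point): point fixed to the base: top middle of the blue pad of the far right corner's (pad_3's) shim lever while fully up, 57 mm above the bench. A lever stays where it is left. Flat, its cam bears under its ear and the corner no longer rocks.
- tab_4 (a point): point fixed to the base: top middle of the blue pad of the near right corner's (pad_4's) shim lever while fully up, 57 mm above the bench.
- shim_a (a joint): one of the four shim levers, rad: 0 = fully up, 0.95 = flat at its stop; starts at 0 to 0.12. The letter does not tell which corner it is at (that changes each time).
- shim_b (a joint): one of the four shim levers, rad: 0 = fully up, 0.95 = flat at its stop; starts at 0 to 0.12. The letter does not tell which corner it is at (that changes each time).
- shim_c (a joint): one of the four shim levers, rad: 0 = fully up, 0.95 = flat at its stop; starts at 0 to 0.12. The letter does not tell which corner it is at (that changes each time).
- shim_d (a joint): one of the four shim levers, rad: 0 = fully up, 0.95 = flat at its stop; starts at 0 to 0.12. The letter does not tell which corner it is at (that changes each time).
- sprung_foot (a joint): how far the one foot that gives has sunk, m: 0 = up, 0.005 = at its lower stop. It is hidden under one of the four corners, another each time; its lever is shim_b.
- tube_rack: orange tube rack 80 x 56 x 26 mm (tubes stand 5 mm higher) on the middle of the plate; loose, leave it alone. Origin at the centre of its underside.
- marker: black marker pen lying between the robot and the base, 12 mm thick, 120 mm long, along its y; loose, leave it alone. Origin at the centre of its underside.
- white_bottle: small white bottle, 36 mm across, 55 mm tall, beyond the base; loose, leave it alone. Origin at the centre of its underside.
- green_rack: green tube rack 200 x 85 x 30 mm, right of the work; loose, leave it alone. Origin at the centre of its underside.
- pipette: white pipette, 255 mm long, 28 mm thick, lying along its x, far right; loose, leave it alone.
- mixer: round grey vortex mixer, 164 mm across, 100 mm tall, left of the work; loose, leave it alone. Origin at the centre of its underside.

How it is judged (in metres and radians):
On the way, in this order (a step that is already met when the one before it is completed fails the run):
1. the corner that rocks is pressed with the fingers until it sinks (value of joint sprung_foot above 0.003 m and contact force between the fingers and plate above 1 N), for 0.05 s.
2. the shim lever of that corner lies flat (value of joint shim_b above 0.85 rad and value of joint each of shim_a, shim_c, shim_d below 0.3 rad), for 0.2 s.
At the end, for the whole second after the job is handed in: The shim lever of the corner that rocked lies flat (above 0.85 of 0.95 rad), the other three still stand (below 0.30 rad), the plate lies level (within 0.015 rad) and at rest within 6 mm of where it was, its sprung foot up (within 1.5 mm), with the tube rack still on it within 25 mm of where it was (all of step 2 and value of joint sprung_foot below 0.0015 m and angle between plate's own z axis and vertical below 0.015 rad and distance of plate from where it was at the start of the episode below 0.006 m and distance of tube_rack from where it was at the start of the episode below 0.025 m and linear speed of plate below 0.02 m/s); the robot touches nothing.
It fails at once if a shim of a firm corner is pushed down (value of joint any of shim_a, shim_c, shim_d above 0.35 rad).
It fails at once if the plate is lifted or shifted out of its place (distance of plate from where it was at the start of the episode above 0.01 m or angle between plate's own z axis and vertical above 0.12 rad).
It fails at once if the tube rack is lifted, tipped or pushed about (distance of tube_rack from where it was at the start of the episode above 0.025 m or angle between tube_rack's own z axis and vertical above 0.3 rad).
It fails at once if another thing on the bench is moved or knocked over (distance of any of marker, white_bottle, green_rack, pipette, mixer from where it was at the start of the episode above 0.04 m or angle between white_bottle's own z axis and vertical above 0.5 rad).
It also fails if it takes over 58 s, if anything falls off the work surface, if the arm or the gripper's body presses on something with over 40 N, if the wrist force passes 120 N, or if a joint passes its speed limit or range.

## Robot

A 6-joint arm with a two-finger parallel gripper is mounted at the origin on the work surface. World frame = base frame: x ahead of the robot, y to its left, z up, the work surface at z = 0. Lengths are in mm, angles in rad, forces in N, time in s.
With the tool pointing down it reaches from about 350 to 775 mm from the base axis. Payload 7.3 kg.
Tool frame: the origin (TCP) lies at the very end of the fingers, on their centre line; the grasp point (between the pads) lies 19 mm behind it (bot.grip_point_offset is the distance from the TCP to the grasp point, in mm); z points along the fingers, y is the line along which they close (so a half turn about z gives the same grasp; the last joint's range is limited). The gripper opens to 92 mm and grips with 3 to 60 N. Pads are 19 mm wide; open, the fingers measure 130 mm over their backs; the gripper's body (75 mm by 190 mm) begins 47 mm behind the grasp point.
Start: joints at [-0.146, 0.342, 1.524, -0, 1.275, -0.146], TCP at [525.019, 0.019, 226.741] pointing down, gripper open.
Joint ranges: [-2.53, 2.53], [-0.77, 2.02], [0.04, 2.7], [-1, 4.14], [0.28, 2.66], [-3.11, 3.11]. Speed limits (rad/s): [2.57, 2.57, 3.14, 3.14, 3.14, 3.14].

## Interface

Orientations are given as [roll, pitch, yaw] about the fixed x, y, z axes, in that order (R = Rz(yaw) Ry(pitch) Rx(roll)).
In Python, from plant import bot gives the robot as it stands. The module is installed in compiled form; this text tells all that it offers.
- The arm moves only by the shell command python3 -m jog 'ROWS' [OPENING]. ROWS is JSON, a list of rows, each a list of 6 numbers: the shift along the tool's x, y, z in mm, then the turn, a rotation vector about the tool's x, y, z in rad. In form: [[dx, dy, dz, rx, ry, rz], ...]. A call has 1 to 12 rows; each row shifts and turns the commanded pose from where the row before left it, along the tool's axes as they then stand; what a row does not reach is not made up. A row lasts 1/10 s, in which the tool goes at most 50 mm and 8.59 degrees, less where a joint would pass 70% of its speed; a pose out of reach is approached as far as the arm can. A call with a gripper value outside its range is refused whole. OPENING is the opening in per cent of the stroke, from 0 (shut) to 100 (fully open), set as the call begins (- or left out, the last holds). The fingers move at their own pace and stop on an object; the grip force is fixed at half the most. Time passes only in rows, so rows that do not move let the fingers close. It gives the time, the measured TCP pose, the force, the opening and the grip force at its end, in the units of the state.
- bot.get_obs(): the state, without advancing time (a new reading comes with each control period).
- bot.capture(name): name is "scene" or "side" or "wrist"; returns the picture (420x560x3 uint8, red, green, blue); there is no depth.
- bot.camera_model(name): a dict with "fx", "fy", "cx", "cy" (pixels), "position" and "orientation" of the camera in the world; the wrist camera has in their place "T_tool_cam" (4x4, takes a point from camera to tool coordinates, whose origin is the TCP and whose axes are the flange's). Camera axes: x right, y down, z forward; pixel columns grow to the right and rows downward; lengths in mm; the calibration is good to about 2 mm. A picture is of the moment at which its call begins: read the wrist's pose just before it. camera_model takes no time and is no camera call.
- bot.close_job(): hands the job in; it is judged then, once.
Trained networks look in the newest picture that a camera, given by its name, has taken for a name from the list of things; names that differ only in an ending like _2 or _b are one class to them, and where a whole thing is asked for, a point or a joint stands for the part that bears it (a point fixed in the world has none). Each returns a list of dicts, best first, with "p" (0 to 1); they miss things now and then, are a little off and sometimes report something else, mostly with a low value. They report only what shows in the picture. A call takes as long as a camera call.
- bot.outline_of(target, camera): "mask" (420x560 bool, what is visible of it) and "pixel" ([column, row] in pixels, amid what is visible of it).
The state is a dict: "time": time; "joint_positions": joint angles; "dq": joint speeds; "tau": joint torques, N m; "tool_pos": TCP position; "tcp_rot": TCP orientation; "contact_force": force on the tool from outside, world axes, zero at the start; "moment": the same for the moment, N m; "grip_width": finger opening in mm; "finger_force": force on a finger pad.
Only numpy, scipy, OpenCV 4.12 (cv2) and the standard library are available. Lean on these libraries where they do the work, as an engineer would, in place of code of your own. Each camera call takes 0.05 s, during which the arm holds its last target. There are 200 camera calls.

## Working session

There is one attempt and no reset: what is moved stays moved. The work goes in short steps, Python scripts to look and compute and a shell command to move; the robot and the scene stay as the last step left them, time stands still between calls to the robot, and variables do not carry over. Pictures are saved under pics/ and viewed, at most 10 in all, crops included, and the job is handed in when it is done.

```bash
mkdir -p pics
cat > h.py <<'E'
import numpy as np, cv2
from plant import bot
from scipy.spatial.transform import Rotation as R
def cam(n):
    m=bot.camera_model(n)
    return m
E
python3 - <<'E'
from h import *
for n in("scene","side","wrist"):
    print(n,{k:np.round(v,3).tolist() if not isinstance(v,str) else v for k,v in bot.camera_model(n).items()})
o=bot.get_obs(); print(o)
im=bot.capture("scene"); cv2.imwrite("pics/scene.png",im[:,:,::-1])
for t in("pad_1","tab_1","tube_rack","marker"):
    for d in bot.outline_of(t,"scene"): print(t,round(d["p"],2),d["pixel"],d["mask"].sum())
im=bot.capture("wrist"); cv2.imwrite("pics/wrist.png",im[:,:,::-1])
for t in("pad_1","tab_1","tube_rack"):
    for d in bot.outline_of(t,"wrist"): print(t,round(d["p"],2),d["pixel"],d["mask"].sum())
E
```

```text
scene {'fx': 402.912, 'fy': 402.912, 'cx': 276.542, 'cy': 201.202, 'position': [1469.241, 73.77, 684.181], 'orientation': [-2.178, -0.016, 1.692]}
side {'fx': 382.673, 'fy': 382.673, 'cx': 279.046, 'cy': 217.815, 'position': [-11.809, -924.09, 972.193], 'orientation': [-2.274, 0.019, -0.594]}
wrist {'fx': 334.168, 'fy': 334.168, 'cx': 278.639, 'cy': 209.589, 'T_tool_cam': [[0.002, -0.951, -0.309, 85.049], [1.0, 0.001, 0.002, -0.775], [-0.001, -0.309, 0.951, -157.296], [0.0, 0.0, 0.0, 1.0]]}
{'time': 0.0, 'joint_positions': array([-1.46014681e-01,  3.42746015e-01,  1.52504395e+00,  8.03246065e-06,
        1.27537647e+00, -1.45989974e-01]), 'dq': array([-0.00112384, -0.00095403, -0.00045276, -0.00136604,  0.00026138,
        0.00077511]), 'tau': array([ 7.61924657e-04, -4.31245601e+01, -2.44219762e+01,  7.17750052e-02,
        5.59406646e-02, -1.04314388e-04]), 'tool_pos': array([5.24587218e+02, 7.77261957e-02, 2.26023468e+02]), 'tcp_rot': array([-3.14003672e+00, -2.36541411e-04,  1.57076909e+00]), 'contact_force': array([-0.35712945, -0.80265929,  1.39443707]), 'moment': array([ 0.00225879, -0.03794082,  0.00518395]), 'finger_force': 0.0, 'grip_width': 91.56669314708572}
pad_1 0.8 [293.0, 218.3] 1751
pad_1 0.6 [133.6, 201.9] 1642
tab_1 0.7 [295.8, 238.1] 1155
tab_1 0.26 [304.7, 189.2] 144
tube_rack 0.69 [287.7, 207.2] 615
marker 0.59 [304.1, 188.7] 223
marker 0.24 [291.1, 216.3] 1594
pad_1 0.74 [315.8, 148.6] 17091
tab_1 0.88 [266.9, 119.1] 16292
tube_rack 0.92 [345.8, 174.4] 4935
```

View pics/scene.png

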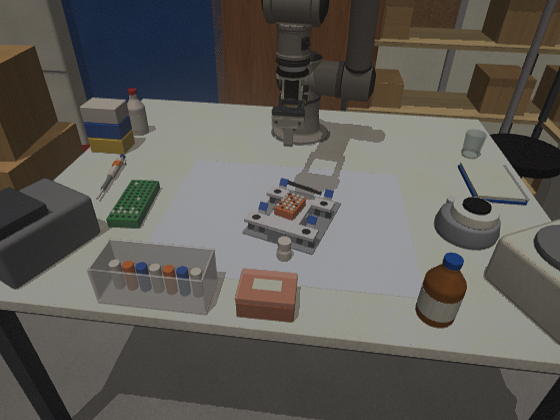

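View pics/wrist.png

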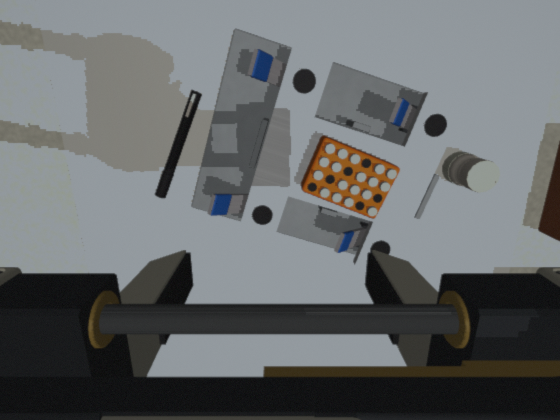

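The wrist view shows the four dots at about (304,81) near left, (435,125) far left, (380,249) far right and (262,215) near right. The blue tabs are at (262,66), (402,112), (347,240) and (221,205), with the marker on the left of the picture. Image right is +x and image up is +y. Next I fit the fixture to the dots.

```bash
cat >> h.py <<'E'
def pose():
    o=bot.get_obs(); return o, np.array(o["tool_pos"]), R.from_euler("xyz",o["tcp_rot"]).as_matrix()
def ray(px,z,p,Rm):
    m=bot.camera_model("wrist"); T=np.array(m["T_tool_cam"])
    d=Rm@T[:3,:3]@np.array([(px[0]-m["cx"])/m["fx"],(px[1]-m["cy"])/m["fy"],1.]); c=p+Rm@T[:3,3]
    return (c+d*(z-c[2])/d[2])[:2]
P=np.array([[-68,70],[68,70],[68,-70],[-68,-70]],float)
def fit(W):
    a=P-P.mean(0); b=W-W.mean(0)
    yaw=np.arctan2((a[:,0]*b[:,1]-a[:,1]*b[:,0]).sum(),(a*b).sum())
    Q=np.array([[np.cos(yaw),-np.sin(yaw)],[np.sin(yaw),np.cos(yaw)]]); t=W.mean(0)
    return yaw,Q,t,W-(P@Q.T+t)
E
python3 - <<'E'
from h import *
im=cv2.imread("pics/wrist.png").max(2)
o,p,Rm=pose(); W=[]
for c,r in[(304,81),(435,125),(380,249),(262,215)]:
    s=(im[r-14:r+15,c-14:c+15]<70).astype('uint8')
    n,l,st,ce=cv2.connectedComponentsWithStats(s); k=l[14,14]
    px=ce[k]+[c-14,r-14]; print(px,st[k]); W.append(ray(px,46,p,Rm))
W=np.array(W); yaw,Q,t,res=fit(W)
print(W.round(1),yaw,t,res.round(1))
print("pads",(P@Q.T+t).round(1).tolist()); print("press tabs",((P-[12+45,0])@Q.T+t).round(1).tolist())
E
```

```text
[303.89781022  80.74939173] [  3   2  22  24 411]
[435.10455764 124.83646113] [  4   3  22  22 373]
[379.94181034 253.8362069 ] [  1   6  28  23 464]
[261.94326241 214.64893617] [  5   5  19  18 282]
[[548.5 103.3]
 [678.5  63. ]
 [637.6 -76.4]
 [507.  -30.5]] -0.3057950674638049 [592.89368911  14.84650844] [[-0.6  1.2]
 [-0.3  1.9]
 [ 0.9 -4. ]
 [ 0.   0.9]]
pads [[549.1, 102.1], [678.8, 61.1], [636.7, -72.4], [507.0, -31.4]]
press tabs [[494.8, 119.2], [624.5, 78.3], [582.3, -55.2], [452.6, -14.3]]
```

```bash
python3 -m jog '[[0,0,0,0,0,0.15],[0,0,0,0,0,0.15],[-17,-4,0,0,0,0],[-17,-4,0,0,0,0],[0,0,35,0,0,0],[0,0,35,0,0,0],[0,0,35,0,0,0],[0,0,35,0,0,0],[0,0,0,0,0,0],[0,0,0,0,0,0]]' 0
python3 - <<'E'
from h import *
o,p,Rm=pose()
im=bot.capture("wrist"); cv2.imwrite("pics/w2.png",im[:,:,::-1])
a=-0.3006;Q=np.array([[np.cos(a),-np.sin(a)],[np.sin(a),np.cos(a)]]);t=np.array([592.75,16.25])
print(p,o["tcp_rot"],o["contact_force"],"plate xy",(Q.T@(p[:2]-t)).round(1))
m=bot.camera_model("wrist");T=np.array(m["T_tool_cam"])
for q in P:
    w=np.r_[Q@q+t,46]; c=T[:3,:3].T@(Rm.T@(w-p)-T[:3,3]); print(q,(c[0]/c[2]*m["fx"]+m["cx"]).round(),(c[1]/c[2]*m["fy"]+m["cy"]).round())
E
```

```text
time: 1.45
tool_pos: [507.5, -30.1, 87.2]
tcp_rot: [-3.141, 0.0, 1.271]
contact_force: [1.1, 0.3, -0.0]
grip_width: 16.5
finger_force: 0.0
[507.53989224 -30.14935028  87.1926947 ] [-3.14114687e+00  4.30147386e-05  1.27078725e+00] [ 1.14662493  0.27403519 -0.01029516] plate xy [-67.7 -69.5]
[-68.  70.] 280.0 -11.0
[68. 70.] 544.0 -10.0
[ 68. -70.] 490.0 241.0
[-68. -70.] 279.0 240.0
```

View pics/w2.png

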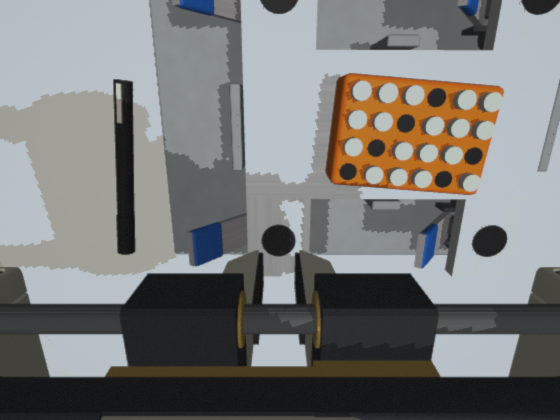

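The predicted dots match the picture: pad_4 at (279,240), pad_3 at (490,241), with the fingers closing over pad_4. I press here first.

```bash
python3 -m jog '[[0,0,12,0,0,0],[0,0,12,0,0,0],[0,0,10,0,0,0],[0,0,4,0,0,0],[0,0,0,0,0,0],[0,0,0,0,0,0]]' 0
python3 -m jog '[[0,0,1,0,0,0],[0,0,1,0,0,0],[0,0,0.5,0,0,0],[0,0,0,0,0,0],[0,0,0,0,0,0]]' 0
python3 -m jog '[[0,0,1,0,0,0],[0,0,0,0,0,0],[0,0,0,0,0,0]]' 0
```

```text
time: 2.1
tool_pos: [507.5, -30.1, 48.8]
tcp_rot: [3.141, -0.0, 1.271]
contact_force: [0.1, -0.2, -0.2]
grip_width: 0.6
finger_force: 0.0
time: 2.6
tool_pos: [507.5, -30.1, 46.5]
tcp_rot: [3.141, -0.0, 1.271]
contact_force: [-1.1, 0.1, 2.7]
grip_width: 0.1
finger_force: 1.3
time: 2.9
tool_pos: [507.5, -30.1, 46.4]
tcp_rot: [3.141, -0.0, 1.271]
contact_force: [-2.8, 0.4, 13.0]
grip_width: 0.4
finger_force: 6.1
```

pad_4 is firm: 13 N with no sinking. Next is pad_3, 136 mm along tool y.

```bash
python3 -m jog '[[0,0,-20,0,0,0],[0,0,-25,0,0,0],[0,34,0,0,0,0],[0,34,0,0,0,0],[0,34,0,0,0,0],[0,34,0,0,0,0],[0,0,15,0,0,0],[0,0,15,0,0,0],[0,0,10,0,0,0],[0,0,3,0,0,0],[0,0,0,0,0,0],[0,0,0,0,0,0]]' 0
python3 -m jog '[[0,0,1,0,0,0],[0,0,1,0,0,0],[0,0,0,0,0,0],[0,0,0,0,0,0]]' 0
python3 -m jog '[[0,0,1,0,0,0],[0,0,0,0,0,0],[0,0,0,0,0,0]]' 0
```

```text
time: 4.1
tool_pos: [637.5, -70.3, 47.7]
tcp_rot: [3.141, -0.0, 1.271]
contact_force: [0.6, 0.7, -0.0]
grip_width: 0.0
finger_force: 0.0
time: 4.5
tool_pos: [637.6, -70.3, 46.5]
tcp_rot: [3.14, -0.0, 1.271]
contact_force: [-1.7, -0.4, 6.4]
grip_width: 0.5
finger_force: 3.1
time: 4.8
tool_pos: [637.6, -70.3, 46.4]
tcp_rot: [3.14, -0.0, 1.271]
contact_force: [-3.9, 1.2, 12.3]
grip_width: 0.4
finger_force: 6.0
```

pad_3 is firm too. Next is pad_2, 140 mm along tool x.

```bash
python3 -m jog '[[0,0,-20,0,0,0],[0,0,-25,0,0,0],[35,0,0,0,0,0],[35,0,0,0,0,0],[35,0,0,0,0,0],[35,0,0,0,0,0],[0,0,15,0,0,0],[0,0,15,0,0,0],[0,0,10,0,0,0],[0,0,3,0,0,0],[0,0,0,0,0,0],[0,0,0,0,0,0]]' 0
python3 -m jog '[[0,0,1,0,0,0],[0,0,1,0,0,0],[0,0,0,0,0,0],[0,0,0,0,0,0]]' 0
python3 -m jog '[[0,0,1,0,0,0],[0,0,0,0,0,0],[0,0,0,0,0,0]]' 0
```

```text
time: 6.0
tool_pos: [677.9, 62.4, 46.5]
tcp_rot: [-3.14, -0.0, 1.269]
contact_force: [-3.0, 1.6, 5.9]
grip_width: 0.3
finger_force: 2.9
time: 6.4
tool_pos: [677.9, 62.4, 46.4]
tcp_rot: [-3.141, -0.0, 1.269]
contact_force: [-8.6, 1.7, 15.3]
grip_width: 0.5
finger_force: 8.0
time: 6.7
tool_pos: [678.0, 62.4, 46.3]
tcp_rot: [-3.141, -0.0, 1.269]
contact_force: [-8.9, 1.0, 21.3]
grip_width: 0.3
finger_force: 10.6
```

pad_2 is firm, so pad_1 should be the one. I press it to confirm.

```bash
python3 -m jog '[[0,0,-20,0,0,0],[0,0,-25,0,0,0],[0,-34,0,0,0,0],[0,-34,0,0,0,0],[0,-34,0,0,0,0],[0,-34,0,0,0,0],[0,0,15,0,0,0],[0,0,15,0,0,0],[0,0,10,0,0,0],[0,0,1,0,0,0],[0,0,0,0,0,0],[0,0,0,0,0,0]]' 0
python3 -m jog '[[0,0,1,0,0,0],[0,0,1,0,0,0],[0,0,1,0,0,0],[0,0,0,0,0,0],[0,0,0,0,0,0]]' 0
python3 -m jog '[[0,0,1,0,0,0],[0,0,1,0,0,0],[0,0,0,0,0,0],[0,0,0,0,0,0]]' 0
```

```text
time: 7.9
tool_pos: [549.2, 103.4, 47.6]
tcp_rot: [3.141, -0.0, 1.27]
contact_force: [0.6, -0.0, 1.6]
grip_width: 0.3
finger_force: 0.0
time: 8.4
tool_pos: [549.1, 103.8, 44.6]
tcp_rot: [3.141, -0.0, 1.271]
contact_force: [-0.3, 0.5, 4.6]
grip_width: 0.6
finger_force: 2.4
time: 8.8
tool_pos: [549.0, 103.9, 42.7]
tcp_rot: [3.141, -0.001, 1.271]
contact_force: [-0.0, 1.2, 6.7]
grip_width: 0.0
finger_force: 3.2
```

pad_1 sinks: 3.8 mm down at 6.7 N. I press slightly further to reach its stop.

```bash
python3 -m jog '[[0,0,1,0,0,0],[0,0,0.5,0,0,0],[0,0,0,0,0,0],[0,0,0,0,0,0],[0,0,0,0,0,0]]' 0
python3 -m jog '[[0,0,-5,0,0,0],[0,0,-20,0,0,0],[0,0,-25,0,0,0],[0,-29,0,0,0,0],[0,-28,0,0,0,0],[0,0,0,0,0,0],[0,0,0,0,0,0],[0,0,0,0,0,0]]' 0
python3 - <<'E'
from h import *
o,p,Rm=pose()
im=bot.capture("wrist"); cv2.imwrite("pics/w3.png",im[:,:,::-1])
a=-0.3006;Q=np.array([[np.cos(a),-np.sin(a)],[np.sin(a),np.cos(a)]]);t=np.array([592.75,16.25])
print("plate xy",(Q.T@(p[:2]-t)).round(1))
E
```

```text
time: 9.3
tool_pos: [549.1, 103.9, 42.0]
tcp_rot: [3.14, -0.001, 1.271]
contact_force: [-3.1, 0.9, 14.1]
grip_width: 0.3
finger_force: 6.6
time: 10.1
tool_pos: [495.2, 120.3, 90.7]
tcp_rot: [3.141, -0.0, 1.271]
contact_force: [-0.4, 0.1, 1.0]
grip_width: 0.8
finger_force: 0.0
plate xy [-124.    70.5]
```

View pics/w3.png

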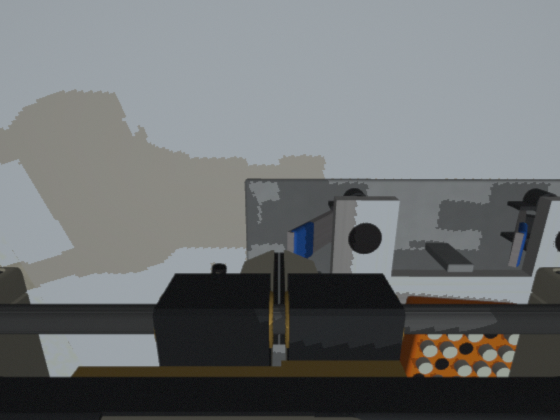

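At pad_1 the force rose to 14 N at its stop. The picture shows the lever's blue pad at (300,240), just beside the fingers and in line with them; the marker end at (218,268) is clear. I push straight down.

```bash
python3 -m jog '[[0,0,12,0,0,0],[0,0,12,0,0,0],[0,0,8,0,0,0],[0,0,8,0,0,0],[0,0,8,0,0,0],[0,0,8,0,0,0],[0,0,6,0,0,0],[0,0,5,0,0,0],[0,0,2,0,0,0],[0,0,0,0,0,0],[0,0,0,0,0,0]]' 0
python3 -m jog '[[0,0,1,0,0,0],[0,0,1,0,0,0],[0,0,1,0,0,0],[0,0,0,0,0,0],[0,0,0,0,0,0]]' 0
```

```text
time: 11.25
tool_pos: [495.1, 120.2, 21.7]
tcp_rot: [3.14, -0.0, 1.27]
contact_force: [-0.6, -0.2, -0.5]
grip_width: 0.7
finger_force: 0.0
time: 11.75
tool_pos: [494.3, 120.4, 18.7]
tcp_rot: [3.142, -0.0, 1.271]
contact_force: [-0.0, -0.7, 0.5]
grip_width: 0.2
finger_force: 0.0
```

```bash
python3 -m jog '[[0,0,1,0,0,0],[0,0,0.5,0,0,0],[0,0,0,0,0,0],[0,0,0,0,0,0],[0,0,0,0,0,0]]' 0
python3 - <<'E'
from h import *
im=bot.capture("wrist"); cv2.imwrite("pics/w4.png",im[:,:,::-1])
E
```

```text
time: 12.25
tool_pos: [494.2, 120.5, 17.6]
tcp_rot: [3.141, -0.0, 1.271]
contact_force: [-1.2, 0.2, 5.8]
grip_width: 0.6
finger_force: 2.7
```

View pics/w4.png

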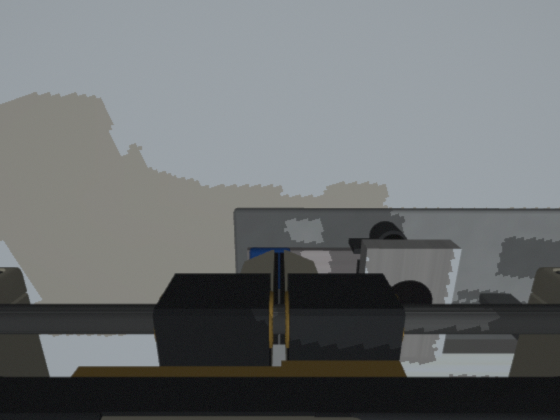

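The lever now lies flat under the fingers, its blue pad at (268,252). The tip is at its hard stop (5.8 N at z 17.6). I press a little more, retreat, and check.

```bash
python3 -m jog '[[0,0,0.5,0,0,0],[0,0,0,0,0,0],[0,0,0,0,0,0],[0,0,0,0,0,0]]' 0
python3 -m jog '[[0,0,-10,0,0,0],[0,0,-30,0,0,0],[0,0,-40,0,0,0],[0,0,-40,0,0,0],[0,0,-40,0,0,0],[-40,0,0,0,0,0],[-40,0,0,0,0,0],[-40,0,0,0,0,0],[0,0,0,0,0,0],[0,0,0,0,0,0],[0,0,0,0,0,0],[0,0,0,0,0,0]]' 0
python3 - <<'E'
from h import *
im=bot.capture("wrist"); cv2.imwrite("pics/w5.png",im[:,:,::-1])
E
```

```text
time: 12.7
tool_pos: [494.2, 120.5, 17.5]
tcp_rot: [3.141, -0.0, 1.271]
contact_force: [-3.5, -0.5, 9.3]
grip_width: 0.7
finger_force: 4.6
time: 13.9
tool_pos: [459.0, 6.8, 176.7]
tcp_rot: [3.142, -0.0, 1.272]
contact_force: [0.6, -0.1, 0.3]
grip_width: 0.4
finger_force: 0.0
```

View pics/w5.png

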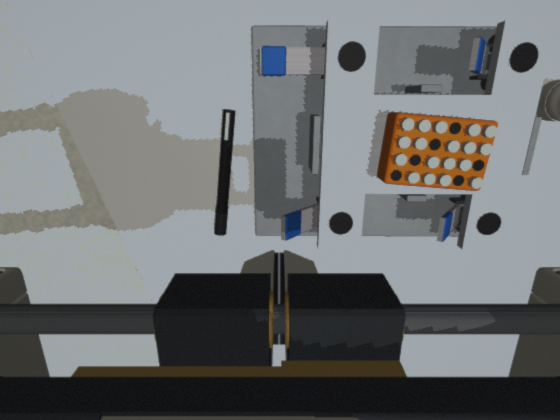

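The near-left lever lies flat with its blue pad at (275,60). The other three still stand at (480,55), (447,225) and (293,222), and the rack and marker are in place.

```bash
python3 -c "
from plant import bot
print(bot.close_job())"
```

```text
the job is handed in; nothing more can be done
None
```

The near left corner (pad_1) was the one that rocked; its shim lever is pressed flat, the other three still stand in the last picture, and the job is handed in, though no verdict came back.

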